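# Lock the depth stop with its second nut

## Robot

A 6-joint arm with a two-finger parallel gripper is mounted at the origin on a cart in front of the work surface, level with it; the furniture and walls round the work are solid. World frame = base frame: x ahead of the robot, y to its left, z up, the work surface at z = 0. Lengths are in m, angles in rad, forces in N, time in s.
With the tool pointing down it reaches from about 0.35 to 0.85 m from the base axis. Payload 8.1 kg.
Tool frame: the origin (TCP) lies between the finger pads; the fingertips stand 11 mm ahead of it and the grasp point (between the pads) lies 8 mm behind it (robot.tips_ahead is the distance from the TCP to the fingertips, in m); z points along the fingers, y is the line along which they close (so a half turn about z gives the same grasp; the last joint's range is limited). The gripper opens to 93 mm and grips with 3 to 60 N. Pads are 15 mm wide; open, the fingers measure 128 mm over their backs; the gripper's body (75 mm by 188 mm) begins 65 mm behind the grasp point.
Start: joints at [1.061, 0.13, 1.488, -0, 1.523, -0.085], TCP at [0.247, 0.547, 0.194] pointing down, gripper open.
Joint ranges: [-2.96, 2.96], [-0.89, 2.26], [0.02, 2.5], [-1.34, 4.48], [0, 2.73], [-2.66, 2.66]. Speed limits (rad/s): [2.39, 2.39, 2.79, 3.14, 3.14, 3.14].

## Interface

Orientations are given as a rotation vector (axis times angle).
In Python, from plant import robot gives the robot as it stands. The module is installed in compiled form; this text tells all that it offers.
- The arm moves only by the tool move_arm, never from a script. Its argument "deltas" is one flat list of numbers, 7 for each row, row after row: the shift along the tool's x, y, z in m, then the turn, a rotation vector about the tool's x, y, z in rad, then the opening, from 0 (shut) to 1 (fully open). A call has 1 to 12 rows; each row is the pose to reach, as a shift and turn from the pose commanded when the call began, along the tool's axes at that moment; what a row does not reach only later rows make up. A row lasts 1/8 s, in which the tool goes at most 62.5 mm and 10.7 degrees, less where a joint would pass 70% of its speed; a pose out of reach is approached as far as the arm can. A call with a gripper value outside its range is refused whole. The fingers move at their own pace and stop on an object; "squeeze" is the grip in N (left out, the last holds). Time passes only in rows, so rows that repeat a pose let the fingers close. It gives the time, the measured TCP pose, the force, the opening and the grip force at its end, in the units of the state.
- robot.read_state(): the state, without advancing time (a new reading comes with each control period).
- robot.read_camera(name): name is "scene" or "top"; returns (picture, depth): 480x640x3 uint8, red, green, blue; 480x640 float32, m along the optical axis (not along the pixel's ray), 0 where there is no reading.
- robot.camera_model(name): a dict with "K" (3x3 intrinsics, pixels), "R" (3x3) and "t" (3): a world point X has camera coordinates R X + t. Camera axes: x right, y down, z forward; pixel columns grow to the right and rows downward; lengths in m; the calibration is good to about 2 mm. A picture is of the moment at which its call begins. camera_model takes no time and is no camera call.
- robot.close_job(): hands the job in; it is judged then, once.
Trained networks look in the newest picture that a camera, given by its name, has taken for a name from the list of things; names that differ only in an ending like _2 or _b are one class to them, and where a whole thing is asked for, a point or a joint stands for the part that bears it (a point fixed in the world has none). Each returns a list of dicts, best first, with "confidence" (0 to 1); they miss things now and then, are a little off and sometimes report something else, mostly with a low value. They report only what shows in the picture. A call takes as long as a camera call.
- robot.recognise(camera, label): "uv" ([column, row] in pixels, amid what is visible of it).
The state is a dict: "t": time; "q": joint angles; "dq": joint speeds; "joint_torque": joint torques, N m; "tool_pos": TCP position; "orientation": TCP orientation; "force": force on the tool from outside, world axes, zero at the start; "wrist_torque": the same for the moment, N m; "opening": finger opening in m; "gripper_force": force on a finger pad.
Only numpy, scipy, OpenCV 4.12 (cv2) and the standard library are available. Lean on these libraries where they do the work, as an engineer would, in place of code of your own. Each camera call takes 0.05 s, during which the arm holds its last target. There are 200 camera calls.

## Task

The depth stop's lower nut is already set at the right height. Run the upper, cranked nut down its spindle (clockwise seen from above) until it meets the lower nut, then keep turning against the stiffer resistance to tighten it until it goes no further, and let go without backing it off. Do not turn the lower nut or push the tools and other things lying around.

Things in the scene. Friction and masses are not known exactly. Their poses are not given: they have to be found in the camera images.
- stop_column: Depth-stop column, bolted down: a grey square foot plate 130 x 130 x 14 mm with a bolt head at each corner (to 22 mm high) and an upright bare steel threaded spindle 29 mm across, its top 118 mm above the bench. Origin: centre of the plate's underside, on the bench; z is the spindle's axis.
- nut_run (a joint): How far the upper nut has run down the thread, rad, clockwise seen from above: 0 at its highest, 5.0 where its underside meets the lower nut and it can run no further. It goes down 2.55 mm per rad (16 mm a turn). Friction 0.25 N m, about 3 N at the sleeve; it stays where it is left. Turned anticlockwise it runs up again.
- nut_tighten (a joint): How far the upper nut has been tightened beyond meeting the lower nut, rad, clockwise on from there: 0 at the start, firm stop at 0.4, fully tight. It takes twice the torque of running down (0.5 N m, about 6.5 N at the sleeve) and stays when let go. The crank's total turn is nut_run + nut_tighten.
- stop_nut (a joint): The lower nut: a dark hexagonal nut (50 mm across flats, 26 mm high plus a 2 mm round collar, top 64 mm above the bench) on the same spindle. Value: how far it has been turned, rad, 0 at the start. Stiff (0.8 N m); it must stay put.
- crank_grip (a point): Where to take the crank: a point on the axis of the black upright sleeve (22 mm across, 50 mm tall, revolves freely on its pin) at the arm's end, 80 mm from the spindle's axis. The point is 32 mm above the sleeve's foot, 18 mm below its top, 49 mm above the nut's underside; it circles the spindle with the nut and goes down with it.
- lock_nut_foot (a point): Centre of the underside, on the spindle's axis, of the upper nut: a bright hexagonal steel nut 46 mm across flats, 22 mm high, with one flat crank arm 18 mm wide, 10 mm thick (top 16 mm above the underside) that reaches 94 mm from the axis and carries the sleeve; on its other side is only a 37 mm stub. The nut's x axis points along the crank arm.
- stop_nut_top (a point): Centre of the lower nut's top face, on the spindle's axis, 64 mm above the bench.
- spanner: Loose spanner lying flat, 163 x 27 x 6 mm, near the foot plate on the robot's side; a bystander. Origin: centre of its underside, y along it.
- pliers: Loose red-handled pliers lying flat, 160 x 58 x 14 mm, farther left; a bystander. Origin: centre of its underside, y along it.
- solder_reel: Loose reel standing on its flange, 58 mm across, 45 mm tall, right of the foot plate; a bystander. Origin: centre of its underside.
- hex_keys: Loose blue folding key set, 90 x 30 x 26 mm, left of the foot plate; a bystander. Origin: centre of its underside, y along it.
- small_carton: Loose brown carton, 104 x 64 x 41 mm, to the left; a bystander. Origin: centre of its underside.

How it is judged:
At the end, for the whole second after the job is handed in: The upper nut has run down on to the lower nut (nut_run above 4.9, which is within 0.25 mm of meeting it) and been tightened at least 0.25 rad beyond (nut_tighten above 0.25; its stop is at 0.4), is at rest (below 0.05 rad/s), and the lower nut is within 0.12 rad of where it was (value of joint nut_run above 4.9 rad and value of joint nut_tighten above 0.25 rad and value of joint stop_nut between -0.12 and 0.12 rad and not (velocity of joint nut_run above 0.05 rad/s or velocity of joint nut_run below -0.05 rad/s)); the robot touches nothing.
It fails at once if a thing lying around was moved more than 40 mm (distance of any of spanner, pliers, solder_reel, hex_keys, small_carton from where it was at the start of the episode above 0.04 m).
It also fails if it takes over 40 s, if anything falls off the work surface, if the arm or the gripper's body presses on something with over 40 N, if the wrist force passes 120 N, or if a joint passes its speed limit or range.

## Working session

There is one attempt and no reset: what is moved stays moved. The work goes in short steps, Python scripts to look and compute and a tool call to move; the robot and the scene stay as the last step left them, time stands still between calls to the robot, and variables do not carry over. Pictures are saved under pics/ and viewed, at most 10 in all, crops included, and the job is handed in when it is done.

Besides the shell and the picture viewer there is one more tool, called after "Emit:" as name(argument=value, ...), one argument or row to a line, values as JSON. move_arm: Moves the arm, as the interface text tells. Its arguments: {"type":"object","properties":{"deltas":{"type":"array","items":{"type":"number"}},"squeeze":{"type":"number"}},"required":["deltas"]}

```bash
mkdir -p pics
cat > h.py <<'E'
import numpy as np, cv2
from plant import robot
def world(cam,uv,d=None,z=None):
    m=robot.camera_model(cam);K,R,t=map(np.array,(m["K"],m["R"],m["t"]))
    r=np.linalg.inv(K)@[uv[0],uv[1],1.0]
    C=-R.T@t
    if d is not None: return R.T@(r*d-t)
    w=R.T@r; return C+w*(z-C[2])/w[2]
E
python3 - <<'E'
from h import *
for c in("top","scene"):
    im,d=robot.read_camera(c); cv2.imwrite(f"pics/{c}0.png",im[:,:,::-1]); np.save(f"{c}0.npy",d)
    for l in("crank_grip","lock_nut_foot","stop_nut","stop_column"):
        for r in robot.recognise(c,l)[:2]:
            u=r["uv"];dd=d[int(u[1]),int(u[0])]
            print(c,l,np.round(u),round(r["confidence"],2),np.round(world(c,u,d=dd),3))
s=robot.read_state();print(s["t"],s["tool_pos"],s["orientation"],s["opening"])
E
```

```text
top crank_grip [394. 241.] 0.85 [ 0.501 -0.004  0.093]
top crank_grip [230. 280.] 0.44 [0.426 0.334 0.005]
top lock_nut_foot [353. 278.] 0.71 [0.428 0.074 0.006]
top lock_nut_foot [220. 222.] 0.6 [0.547 0.347 0.041]
top stop_nut [382. 237.] 0.46 [0.51  0.017 0.059]
top stop_nut [395. 235.] 0.25 [ 0.511 -0.004  0.113]
top stop_column [392. 232.] 0.93 [0.518 0.003 0.115]
top stop_column [381. 238.] 0.5 [0.51  0.017 0.042]
scene crank_grip [354. 297.] 0.62 [ 0.479 -0.006  0.086]
scene lock_nut_foot [354. 294.] 0.68 [ 0.554  0.093 -0.001]
scene lock_nut_foot [400. 353.] 0.59 [ 0.492 -0.115  0.034]
scene stop_nut [373. 308.] 0.66 [ 0.509 -0.021  0.059]
scene stop_column [367. 313.] 0.84 [ 0.499 -0.019  0.05 ]
scene stop_column [397. 354.] 0.6 [ 0.481 -0.122  0.043]
0.5 [0.24725859 0.54665391 0.19350384] [-6.62241930e-01 -3.07097201e+00  9.58249567e-05] 0.09312844255002557
```

View pics/top0.png

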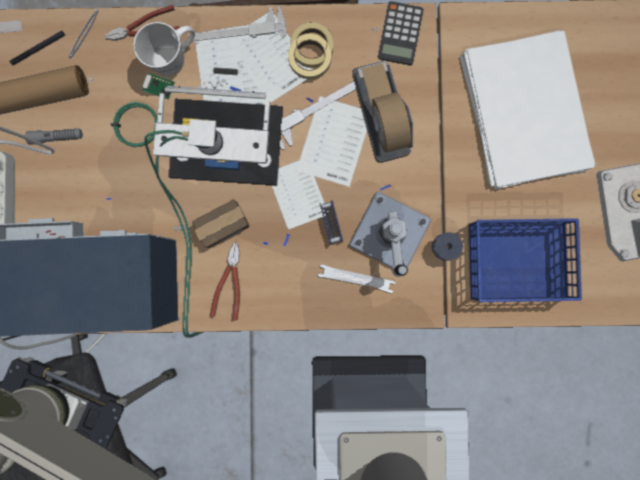

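View pics/scene0.png

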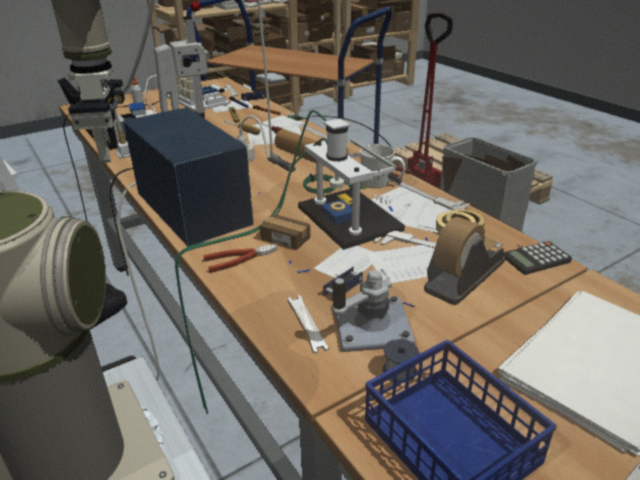

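Run:
```python
from h import *
m=robot.camera_model("top");K,R,t=map(np.array,(m["K"],m["R"],m["t"]))
print("cam",-R.T@t)
d=np.load("top0.npy");v,u=np.mgrid[:480,:640]
P=(np.linalg.inv(K)@np.stack([u.ravel(),v.ravel(),0*u.ravel()+1])*d.ravel()-t[:,None])
P=(R.T@P).T.reshape(480,640,3)
np.save("P.npy",P)
def st(n,mask):
    q=P[mask]; print(n,len(q),np.round(np.median(q,0),4),np.round((q.min(0)+q.max(0))/2,4),np.round(q.min(0),3),np.round(q.max(0),3))
roi=(u>340)&(u<440)&(v>185)&(v<285)
st("sleeve",roi&(v>250)&(P[...,2]>.125))
st("spindle",roi&(v<250)&(P[...,2]>.108)&(P[...,2]<.125))
st("nut",roi&(v<245)&(P[...,2]>.085)&(P[...,2]<.105))
st("plate",roi&(abs(P[...,2]-.014)<.004))
im=cv2.imread("pics/top0.png")
box=(u<185)&(v>225)&(v<335)&(P[...,2]>.05); st("box",box)
# tall things near
for y in np.arange(-.3,.75,.1):
    for x in (0.25,.35,.45,.55,.65):
        k=(abs(P[...,1]-y)<.05)&(abs(P[...,0]-x)<.05)
        print(round(float(np.percentile(P[k][:,2],99)),2) if k.any() else None,end=" ")
    print(round(y,1))
ds=np.load("scene0.npy")
m=robot.camera_model("scene");K,R,t=map(np.array,(m["K"],m["R"],m["t"]))
S=(np.linalg.inv(K)@np.stack([u.ravel(),v.ravel(),0*u.ravel()+1])*ds.ravel()-t[:,None]);S=(R.T@S).T.reshape(480,640,3)
print("cam",-R.T@t)
P=S
st("sl",(u>325)&(u<350)&(v>260)&(v<315)&(np.hypot(S[...,0]-.44,S[...,1]+.01)<.05)&(S[...,2]>.09))
st("sp",(u>355)&(u<395)&(v>260)&(v<290)&(np.hypot(S[...,0]-.52,S[...,1])<.03)&(S[...,2]>.1))
c=cv2.imread("pics/scene0.png")[230:370,290:450];cv2.imwrite("pics/crop.png",np.hstack([cv2.resize(c,(400,350),interpolation=2),cv2.resize(im[180:290,335:460],(398,350),interpolation=2)]))
```

```text
cam [0.44653909 0.13439248 1.29426609]
sleeve 120 [ 0.4454 -0.0093  0.1398] [0.4445 0.0562 0.7113] [ 0.434 -0.022  0.128] [0.455 0.134 1.294]
spindle 160 [ 0.5235 -0.0031  0.1184] [ 0.5239 -0.0041  0.1165] [ 0.511 -0.017  0.108] [0.537 0.009 0.125]
nut 380 [ 0.5237 -0.0012  0.0928] [ 0.5276 -0.004   0.0949] [ 0.495 -0.028  0.085] [0.56  0.02  0.105]
plate 2287 [0.5244 0.0054 0.0148] [ 0.5175 -0.001   0.014 ] [ 0.415 -0.102  0.01 ] [0.621 0.1   0.018]
box 17621 [0.4328 0.5669 0.2066] [0.4409 0.4541 0.6722] [0.34  0.134 0.05 ] [0.542 0.774 1.294]
-0.73 0.08 0.01 0.08 0.03 -0.3
-0.73 0.08 0.08 0.08 0.03 -0.2
-0.73 0.01 0.05 0.05 0.01 -0.1
-0.73 0.01 0.14 0.12 0.13 0.0
-0.73 0.01 1.29 0.03 0.01 0.1
-0.73 0.01 0.01 0.01 0.17 0.2
0.58 0.02 0.02 0.05 0.26 0.3
0.65 0.21 0.21 0.2 0.26 0.4
0.65 0.58 0.21 0.21 0.15 0.5
0.44 0.35 0.21 0.21 0.01 0.6
-0.28 0.21 0.21 0.21 0.26 0.7
cam [ 0.02303389 -0.60928942  0.67027616]
sl 366 [ 0.4385 -0.0185  0.1199] [ 0.4421 -0.0138  0.1156] [ 0.431 -0.024  0.09 ] [ 0.453 -0.003  0.141]
sp 221 [ 0.5186 -0.0108  0.1141] [ 0.5212 -0.0058  0.1102] [ 0.508 -0.019  0.1  ] [0.534 0.008 0.12 ]
```

View pics/crop.png

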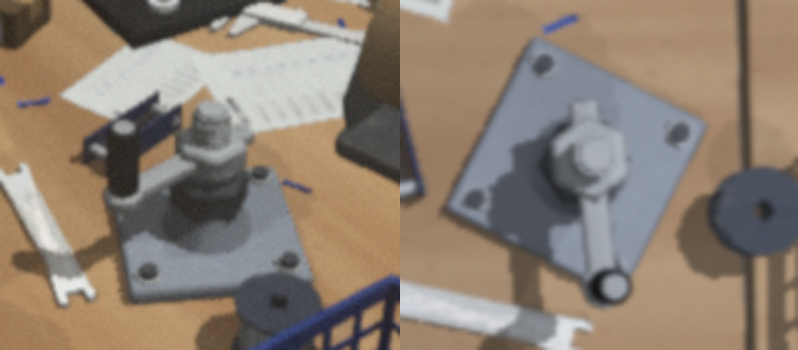

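Emit:
move_arm(
  deltas=[0, 0, -0.04, 0, 0, 0, 0.55, 0, 0, -0.08, 0, 0, 0, 0.55, -0.041, -0.0427, -0.085, 0, 0, 0.1145, 0.55, -0.082, -0.0855, -0.085, 0, 0, 0.229, 0.55, -0.123, -0.1282, -0.085, 0, 0, 0.3435, 0.55, -0.164, -0.171, -0.085, 0, 0, 0.458, 0.55, -0.205, -0.2137, -0.085, 0, 0, 0.5725, 0.55, -0.246, -0.2564, -0.08, 0, 0, 0.687, 0.55, -0.287, -0.2992, -0.07, 0, 0, 0.8015, 0.55, -0.328, -0.3419, -0.06, 0, 0, 0.916, 0.55, -0.369, -0.3847, -0.05, 0, 0, 1.0305, 0.55, -0.41, -0.4274, -0.03, 0, 0, 1.145, 0.55],
  squeeze=30,
)

```text
t: 2.0
tool_pos: [0.4457, -0.0138, 0.2244]
orientation: [2.223, 2.216, 0.003]
force: [1.3, 1.4, 0.4]
opening: 0.0508
gripper_force: 0.0
```

Run:
```python
from h import *
from scipy.spatial.transform import Rotation as Ro
im,d=robot.read_camera("scene"); cv2.imwrite("pics/s1.png",cv2.resize(im[180:380,250:480,::-1],(690,600)))
s=robot.read_state();print(s["t"],s["tool_pos"],np.round(Ro.from_rotvec(s["orientation"]).as_matrix(),3),s["opening"],s["force"],s["q"])
```

```text
2.05 [ 0.44544856 -0.01991004  0.22052811] [[ 0.013  1.    -0.001]
 [ 1.    -0.013 -0.004]
 [-0.004 -0.001 -1.   ]] 0.05119737612517648 [-1.97006786 -4.04341846 -2.77181983] [-0.15624912 -0.30665549  1.85092285 -0.00385036  1.5980654  -0.143562  ]
```

View pics/s1.png

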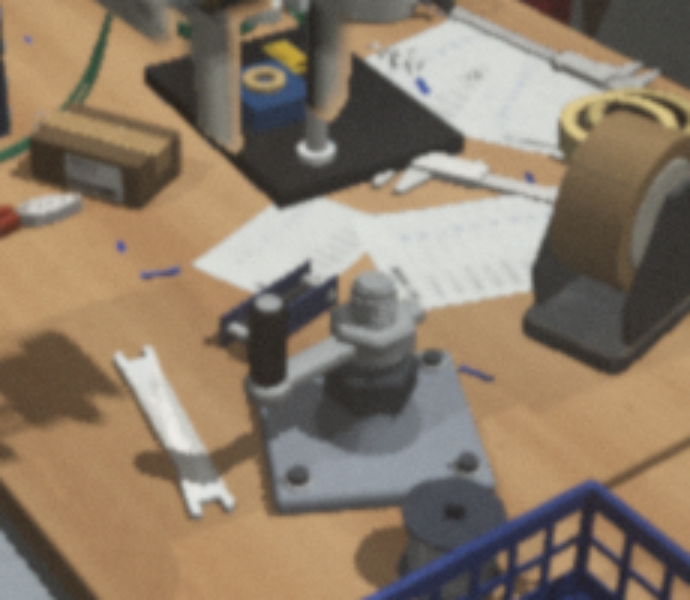

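Run:
```python
from h import *
s=robot.read_state()
for c in("scene","top"):
    m=robot.camera_model(c);K,R,t=map(np.array,(m["K"],m["R"],m["t"]))
    for X in (s["tool_pos"],[.4445,-.0115,.14],[.524,-.004,.118]):
        p=K@(R@np.array(X)+t);print(c,p[:2]/p[2])
im,d=robot.read_camera("scene");im2,d2=robot.read_camera("top")
s=robot.read_state();print(s["tool_pos"],s["force"])
cv2.imwrite("pics/b1.png",cv2.resize(np.hstack([im,im2])[:,:,::-1],(800,300),interpolation=3))
```

```text
scene [343.38628538 239.86174941]
scene [339.58063539 279.73588572]
scene [374.65234798 272.58671861]
top [412.43979519 268.89969351]
top [401.84177378 269.51329082]
top [395.63867554 228.25638896]
[ 0.44416046 -0.01420083  0.22220591] [-0.24268622  1.04181061  0.3228284 ]
```

View pics/b1.png

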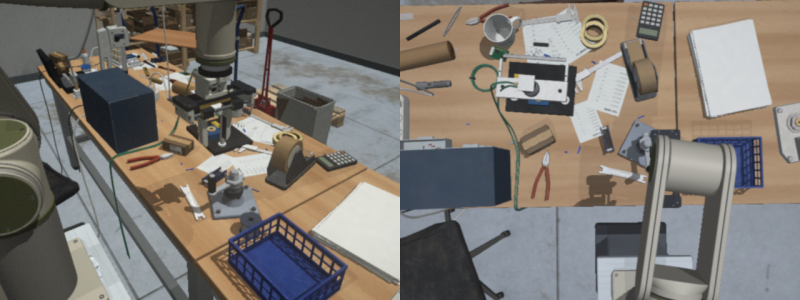

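Run:
```python
from h import *
im,d=robot.read_camera("scene")
m=robot.camera_model("scene");K,R,t=map(np.array,(m["K"],m["R"],m["t"]))
v,u=np.mgrid[:480,:640]
S=(np.linalg.inv(K)@np.stack([u.ravel(),v.ravel(),0*u.ravel()+1])*d.ravel()-t[:,None]);S=(R.T@S).T.reshape(480,640,3)
k=(np.hypot(S[...,0]-.444,S[...,1]+.014)<.09)&(S[...,2]>.17)&(S[...,2]<.5)&(d>0)
for z in np.arange(.17,.36,.01):
    q=S[k&(abs(S[...,2]-z)<.005)]
    if len(q): print(round(z,2),len(q),np.round(q.min(0),3),np.round(q.max(0),3))
c=im[140:300,280:440,::-1];cv2.imwrite("pics/c2.png",cv2.resize(c,(600,600),interpolation=2))
```

```text
0.25 63 [ 0.408 -0.025  0.247] [ 0.483 -0.007  0.255]
0.26 152 [ 0.402 -0.027  0.255] [ 0.485 -0.006  0.265]
0.27 161 [ 0.402 -0.025  0.265] [ 0.484 -0.005  0.275]
0.28 176 [ 0.402 -0.027  0.275] [ 0.485 -0.006  0.285]
0.29 189 [ 0.401 -0.025  0.285] [ 0.485 -0.004  0.295]
0.3 183 [ 0.4   -0.026  0.295] [ 0.486 -0.006  0.305]
0.31 198 [ 0.399 -0.026  0.305] [ 0.486 -0.005  0.315]
0.32 157 [ 0.399 -0.026  0.315] [ 0.489 -0.006  0.325]
0.33 115 [ 0.357 -0.051  0.325] [0.525 0.014 0.335]
0.34 603 [ 0.357 -0.052  0.335] [0.527 0.016 0.345]
0.35 843 [ 0.357 -0.053  0.345] [0.527 0.022 0.355]
```

View pics/c2.png

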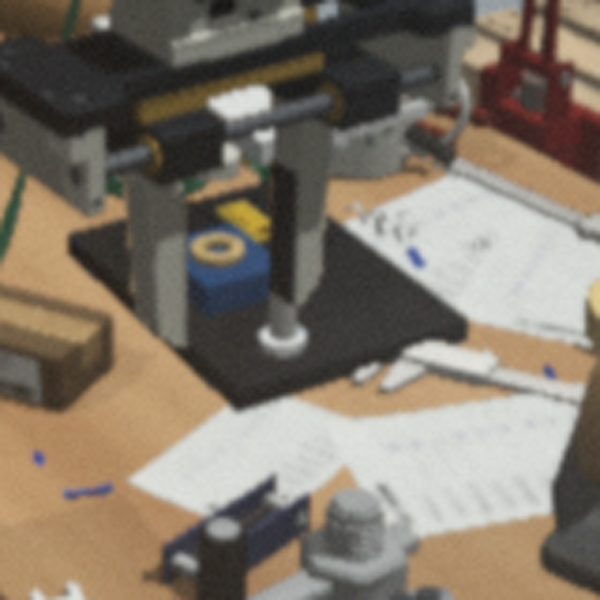

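Run:
```python
from h import *
print(robot.tips_ahead,[a for a in dir(robot) if a[0]!="_"])
s=robot.read_state();print({k:np.round(v,4) for k,v in s.items()})
```

```text
0.011 ['IKError', 'camera_model', 'close_job', 'read_camera', 'read_state', 'recognise', 'tips_ahead']
{'t': np.float64(2.2), 'q': array([-1.4410e-01, -3.1110e-01,  1.8498e+00,  3.0000e-04,  1.6042e+00,
       -1.4260e-01]), 'dq': array([ 0.0522, -0.0213, -0.0111,  0.0065,  0.0095,  0.0016]), 'joint_torque': array([-1.85980e+00, -3.25803e+01, -4.90278e+01, -2.09300e-01,
       -1.64700e-01, -2.00000e-02]), 'tool_pos': array([ 0.4444, -0.0126,  0.2231]), 'orientation': array([-2.2223e+00, -2.2189e+00,  8.0000e-04]), 'force': array([ 1.1157, -0.2426, -0.0758]), 'wrist_torque': array([-0.0636,  0.0888, -0.0123]), 'gripper_force': np.float64(0.0), 'opening': np.float64(0.0516)}
```

Emit:
move_arm(
  deltas=[0, 0, 0.035, 0, 0, 0, 0.55, 0, 0, 0.075, 0, 0, 0, 0.55, 0, 0, 0.1, 0, 0, 0, 0.55, 0, 0, 0.105, 0, 0, 0, 0.55],
)

```text
t: 2.7
tool_pos: [0.4435, -0.0101, 0.1175]
orientation: [-2.216, -2.224, 0.002]
force: [-0.4, -0.2, 0.6]
opening: 0.0513
gripper_force: 0.0
```

```bash
cat > look.py <<'E'
from h import *
import sys
im,d=robot.read_camera("scene")
s=robot.read_state();print(s["t"],s["tool_pos"],s["force"])
m=robot.camera_model("scene");K,R,t=map(np.array,(m["K"],m["R"],m["t"]))
v,u=np.mgrid[:480,:640]
S=(np.linalg.inv(K)@np.stack([u.ravel(),v.ravel(),0*u.ravel()+1])*d.ravel()-t[:,None]);S=(R.T@S).T.reshape(480,640,3)
tp=s["tool_pos"]
k=(np.hypot(S[...,0]-tp[0],S[...,1]-tp[1])<.06)&(S[...,2]>.07)&(S[...,2]<.5)&(d>0)
for z in np.arange(.08,.24,.01):
    q=S[k&(abs(S[...,2]-z)<.005)]
    if len(q): print(round(z,2),len(q),np.round(q.min(0),3),np.round(q.max(0),3))
cv2.imwrite(sys.argv[1],cv2.resize(im[190:350,280:440,::-1],(600,600),interpolation=2))
E
python3 look.py pics/d1.png
```

```text
2.75 [ 0.44413995 -0.01040056  0.11809875] [ 0.74379527 -0.31250853  0.78949946]
0.08 156 [ 0.429 -0.026  0.075] [0.504 0.001 0.085]
0.09 249 [ 0.431 -0.025  0.085] [0.504 0.002 0.095]
0.1 65 [ 0.432 -0.023  0.095] [ 0.45  -0.007  0.105]
0.11 61 [ 0.433 -0.023  0.105] [ 0.449 -0.007  0.115]
0.12 63 [ 0.432 -0.024  0.115] [ 0.449 -0.008  0.125]
0.13 71 [ 0.432 -0.024  0.125] [ 0.449 -0.005  0.135]
0.14 98 [ 0.412 -0.023  0.135] [ 0.476 -0.003  0.145]
0.15 97 [ 0.402 -0.021  0.145] [ 0.483 -0.002  0.155]
0.16 133 [ 0.401 -0.021  0.155] [ 0.484 -0.002  0.165]
0.17 137 [ 0.401 -0.022  0.165] [ 0.483 -0.003  0.175]
0.18 142 [ 0.4   -0.021  0.175] [ 0.484 -0.002  0.185]
0.19 146 [ 0.399 -0.021  0.185] [ 0.485 -0.001  0.195]
0.2 158 [ 0.4   -0.021  0.195] [ 0.485 -0.001  0.205]
0.21 132 [ 0.399 -0.021  0.205] [ 0.486 -0.002  0.215]
0.22 43 [ 0.39  -0.023  0.215] [ 0.486 -0.001  0.224]
0.23 108 [ 0.389 -0.048  0.225] [0.494 0.    0.235]
```

View pics/d1.png

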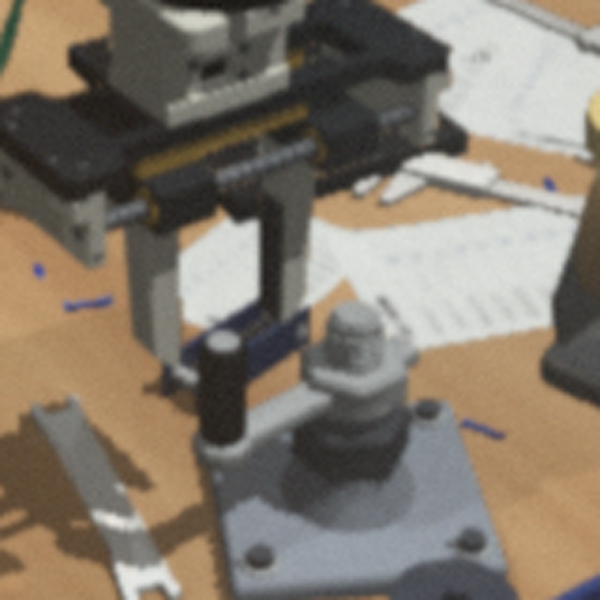

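Emit:
move_arm(
  deltas=[-0.001, 0, 0.01, 0, 0, 0, 0.55, -0.001, 0, 0.02, 0, 0, 0, 0.55, -0.001, 0, 0.03, 0, 0, 0, 0.55, -0.001, 0, 0.033, 0, 0, 0, 0.55],
)

```text
t: 3.25
tool_pos: [0.4441, -0.0127, 0.0846]
orientation: [-2.22, -2.222, 0.001]
force: [0.9, 0.5, -0.4]
opening: 0.0511
gripper_force: 0.0
```

Emit:
move_arm(
  deltas=[0, 0, 0, 0, 0, 0, 0, 0, 0, 0, 0, 0, 0, 0, 0, 0, 0, 0, 0, 0, 0, 0, 0, 0, 0, 0, 0, 0, 0, 0, 0, 0, 0, 0, 0],
  squeeze=25,
)

```text
t: 3.88
tool_pos: [0.4441, -0.0128, 0.0857]
orientation: [-2.22, -2.222, 0.001]
force: [-6.2, -0.7, 4.3]
opening: 0.0214
gripper_force: 25.0
```

```bash
python3 look.py pics/e1.png
```

```text
3.925 [ 0.4441247  -0.01277834  0.08567384] [-5.40197146  0.226871    4.29426058]
0.08 152 [ 0.43  -0.026  0.077] [0.503 0.002 0.085]
0.09 250 [ 0.429 -0.026  0.085] [0.504 0.001 0.095]
0.1 59 [ 0.432 -0.025  0.095] [ 0.451 -0.008  0.105]
0.11 64 [ 0.427 -0.023  0.105] [ 0.461 -0.015  0.115]
0.12 119 [ 0.417 -0.024  0.115] [ 0.467 -0.005  0.125]
0.13 159 [ 0.417 -0.024  0.125] [ 0.469 -0.004  0.135]
0.14 191 [ 0.416 -0.024  0.135] [ 0.469 -0.004  0.145]
0.15 127 [ 0.415 -0.024  0.145] [ 0.47  -0.003  0.155]
0.16 142 [ 0.416 -0.023  0.155] [ 0.47  -0.004  0.165]
0.17 142 [ 0.415 -0.024  0.165] [ 0.472 -0.006  0.175]
0.18 94 [ 0.413 -0.024  0.175] [ 0.471 -0.007  0.185]
0.19 28 [ 0.404 -0.025  0.186] [ 0.466 -0.003  0.195]
0.2 168 [ 0.402 -0.051  0.195] [ 0.483 -0.     0.205]
0.21 390 [ 0.391 -0.051  0.205] [0.498 0.022 0.215]
0.22 434 [ 0.402 -0.051  0.215] [0.486 0.017 0.225]
0.23 375 [ 0.387 -0.038  0.225] [0.501 0.007 0.235]
```

View pics/e1.png

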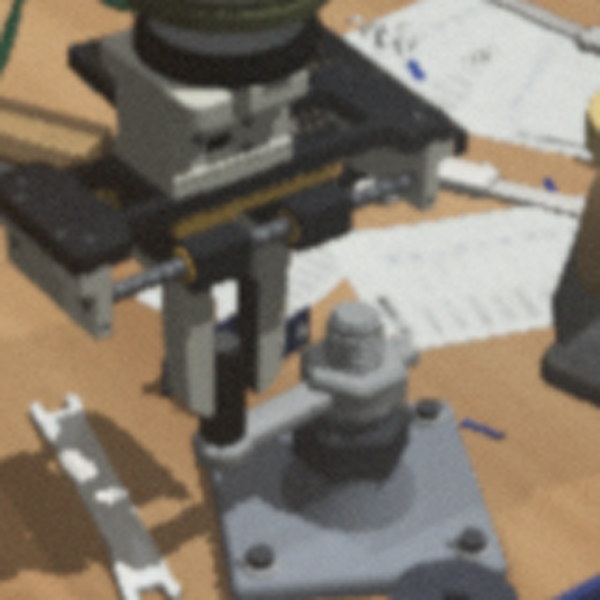

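```bash
cat > circ.py <<'E'
import sys,numpy as np
# a b n [zrate] cx cy px py : arc from angle of current (px,py) about c
a,n,step,zr,cx,cy,px,py=map(float,sys.argv[1:])
C=np.array([cx,cy]);p=np.array([px,py])-C;f=np.arctan2(p[1],p[0]);r=np.hypot(*p)
print("phi",np.degrees(f),"r",r)
o=[]
for i in range(1,int(n)+1):
    th=i*step; w=.08*np.array([np.cos(f-th),np.sin(f-th)])-p
    if abs(r-.08)<.004: w=r*np.array([np.cos(f-th),np.sin(f-th)])-p
    o+=[round(w[1],4),round(w[0],4),round(zr*th,4),0,0,0,0]
print(o)
E
python3 circ.py 0 12 0.1 .00255 .524 -.004 .4441 -.0128
```

```text
phi -173.7149079014254 r 0.08038314499943383
[np.float64(0.008), np.float64(-0.0005), 0.0003, 0, 0, 0, 0, np.float64(0.016), np.float64(-0.0002), 0.0005, 0, 0, 0, 0, np.float64(0.024), np.float64(0.001), 0.0008, 0, 0, 0, 0, np.float64(0.0318), np.float64(0.0029), 0.001, 0, 0, 0, 0, np.float64(0.0394), np.float64(0.0056), 0.0013, 0, 0, 0, 0, np.float64(0.0467), np.float64(0.009), 0.0015, 0, 0, 0, 0, np.float64(0.0535), np.float64(0.0131), 0.0018, 0, 0, 0, 0, np.float64(0.06), np.float64(0.0179), 0.002, 0, 0, 0, 0, np.float64(0.0659), np.float64(0.0233), 0.0023, 0, 0, 0, 0, np.float64(0.0713), np.float64(0.0293), 0.0026, 0, 0, 0, 0, np.float64(0.076), np.float64(0.0358), 0.0028, 0, 0, 0, 0, np.float64(0.0801), np.float64(0.0427), 0.0031, 0, 0, 0, 0]
```

Emit:
move_arm(
  deltas=[0.008, -0.0005, 0.0003, 0, 0, 0, 0, 0.016, -0.0002, 0.0005, 0, 0, 0, 0, 0.024, 0.001, 0.0008, 0, 0, 0, 0, 0.0318, 0.0029, 0.001, 0, 0, 0, 0, 0.0394, 0.0056, 0.0013, 0, 0, 0, 0, 0.0467, 0.009, 0.0015, 0, 0, 0, 0],
)

```text
t: 4.68
tool_pos: [0.4542, 0.0344, 0.0841]
orientation: [2.22, 2.222, 0.001]
force: [0.4, -2.9, 1.4]
opening: 0.0215
gripper_force: 25.0
```

```bash
python3 -c "
from h import *
robot.read_camera('scene')
s=robot.read_state();print(s['t'],s['tool_pos'],s['force'],s['opening'],s['gripper_force'])"
```

```text
4.725 [0.45463039 0.0349639  0.08415028] [-0.48250134 -2.3461682   0.3889594 ] 0.02128701206296146 25.00067417684477
```

```bash
sed -i 's/round(w\[1\],4),round(w\[0\],4)/round(float(w[1]),4),round(float(w[0]),4)/' circ.py
python3 - <<'E'
import numpy as np
f0=np.radians(-173.7149);C=np.array([.524,-.004]);r=.0804
P=lambda th:np.array([np.sin(f0-th),np.cos(f0-th),0])*r+np.array([0,0,.00255*th])
for a,n,st in((.6,12,.1),(1.8,12,.1),(3.0,12,.1),(4.2,12,.1),(5.4,4,.05)):
    print(a,np.round([list(P(a+st*i)-P(a))+[0]*4 for i in range(1,n+1)],4).ravel().tolist())
E
```

```text
0.6 [0.0069, 0.0041, 0.0003, 0.0, 0.0, 0.0, 0.0, 0.0133, 0.0089, 0.0005, 0.0, 0.0, 0.0, 0.0, 0.0193, 0.0144, 0.0008, 0.0, 0.0, 0.0, 0.0, 0.0246, 0.0203, 0.001, 0.0, 0.0, 0.0, 0.0, 0.0294, 0.0268, 0.0013, 0.0, 0.0, 0.0, 0.0, 0.0334, 0.0338, 0.0015, 0.0, 0.0, 0.0, 0.0, 0.0368, 0.0411, 0.0018, 0.0, 0.0, 0.0, 0.0, 0.0394, 0.0487, 0.002, 0.0, 0.0, 0.0, 0.0, 0.0412, 0.0565, 0.0023, 0.0, 0.0, 0.0, 0.0, 0.0423, 0.0645, 0.0026, 0.0, 0.0, 0.0, 0.0, 0.0425, 0.0725, 0.0028, 0.0, 0.0, 0.0, 0.0, 0.042, 0.0805, 0.0031, 0.0, 0.0, 0.0, 0.0]
1.8 [-0.0014, 0.0079, 0.0003, 0.0, 0.0, 0.0, 0.0, -0.0035, 0.0157, 0.0005, 0.0, 0.0, 0.0, 0.0, -0.0064, 0.0232, 0.0008, 0.0, 0.0, 0.0, 0.0, -0.01, 0.0303, 0.001, 0.0, 0.0, 0.0, 0.0, -0.0144, 0.0371, 0.0013, 0.0, 0.0, 0.0, 0.0, -0.0194, 0.0434, 0.0015, 0.0, 0.0, 0.0, 0.0, -0.0249, 0.0492, 0.0018, 0.0, 0.0, 0.0, 0.0, -0.0311, 0.0544, 0.002, 0.0, 0.0, 0.0, 0.0, -0.0377, 0.0589, 0.0023, 0.0, 0.0, 0.0, 0.0, -0.0448, 0.0628, 0.0025, 0.0, 0.0, 0.0, 0.0, -0.0522, 0.0659, 0.0028, 0.0, 0.0, 0.0, 0.0, -0.0598, 0.0683, 0.0031, 0.0, 0.0, 0.0, 0.0]
3.0 [-0.0079, 0.0016, 0.0003,
[... 554 characters left out ...]
 0.0, 0.0, 0.0, -0.008, -0.0139, 0.0005, 0.0, 0.0, 0.0, 0.0, -0.0109, -0.0214, 0.0008, 0.0, 0.0, 0.0, 0.0, -0.0131, -0.0291, 0.001, 0.0, 0.0, 0.0, 0.0, -0.0145, -0.0371, 0.0013, 0.0, 0.0, 0.0, 0.0, -0.015, -0.0451, 0.0015, 0.0, 0.0, 0.0, 0.0, -0.0148, -0.0531, 0.0018, 0.0, 0.0, 0.0, 0.0, -0.0138, -0.0611, 0.002, 0.0, 0.0, 0.0, 0.0, -0.012, -0.0689, 0.0023, 0.0, 0.0, 0.0, 0.0, -0.0094, -0.0765, 0.0026, 0.0, 0.0, 0.0, 0.0, -0.0061, -0.0838, 0.0028, 0.0, 0.0, 0.0, 0.0, -0.002, -0.0908, 0.0031, 0.0, 0.0, 0.0, 0.0]
5.4 [0.0023, -0.0033, 0.0001, 0.0, 0.0, 0.0, 0.0, 0.0047, -0.0065, 0.0003, 0.0, 0.0, 0.0, 0.0, 0.0073, -0.0096, 0.0004, 0.0, 0.0, 0.0, 0.0, 0.0101, -0.0125, 0.0005, 0.0, 0.0, 0.0, 0.0]
```

Emit:
move_arm(
  deltas=[0.0069, 0.0041, 0.0003, 0, 0, 0, 0, 0.0133, 0.0089, 0.0005, 0, 0, 0, 0, 0.0193, 0.0144, 0.0008, 0, 0, 0, 0, 0.0246, 0.0203, 0.001, 0, 0, 0, 0, 0.0294, 0.0268, 0.0013, 0, 0, 0, 0, 0.0334, 0.0338, 0.0015, 0, 0, 0, 0, 0.0368, 0.0411, 0.0018, 0, 0, 0, 0, 0.0394, 0.0487, 0.002, 0, 0, 0, 0, 0.0412, 0.0565, 0.0023, 0, 0, 0, 0, 0.0423, 0.0645, 0.0026, 0, 0, 0, 0, 0.0425, 0.0725, 0.0028, 0, 0, 0, 0, 0.042, 0.0805, 0.0031, 0, 0, 0, 0],
)

```text
t: 6.22
tool_pos: [0.5332, 0.0751, 0.08]
orientation: [-2.22, -2.222, 0.006]
force: [-4.1, -9.8, 1.3]
opening: 0.0214
gripper_force: 25.0
```

Emit:
move_arm(
  deltas=[-0.0029, 0.0074, 0.0003, 0, 0, 0, 0, -0.005, 0.0152, 0.0005, 0, 0, 0, 0, -0.0079, 0.0227, 0.0008, 0, 0, 0, 0, -0.0115, 0.0298, 0.001, 0, 0, 0, 0, -0.0159, 0.0366, 0.0013, 0, 0, 0, 0, -0.0209, 0.0429, 0.0015, 0, 0, 0, 0, -0.0264, 0.0487, 0.0018, 0, 0, 0, 0, -0.0326, 0.0539, 0.002, 0, 0, 0, 0, -0.0392, 0.0584, 0.0023, 0, 0, 0, 0, -0.0463, 0.0623, 0.0025, 0, 0, 0, 0, -0.0537, 0.0654, 0.0028, 0, 0, 0, 0, -0.0613, 0.0678, 0.0031, 0, 0, 0, 0],
)

```text
t: 7.72
tool_pos: [0.6012, 0.018, 0.0779]
orientation: [-2.216, -2.22, -0.003]
force: [-7.7, 14.2, 8.3]
opening: 0.0212
gripper_force: 25.2
```

```bash
python3 look.py pics/f1.png | head -8
python3 - <<'E'
from h import *
im,d=robot.read_camera("top")
s=robot.read_state();print(s['t'],s['tool_pos'],s['force'],s["wrist_torque"])
E
```

```text
7.775 [0.60125606 0.0178854  0.07784813] [-7.89908043 14.1111738   9.32189978]
0.08 196 [ 0.548 -0.003  0.075] [0.611 0.033 0.085]
0.09 52 [0.585 0.012 0.085] [0.606 0.029 0.095]
0.1 41 [0.584 0.009 0.095] [0.619 0.031 0.105]
0.11 85 [0.575 0.007 0.105] [0.624 0.025 0.115]
0.12 124 [0.573 0.007 0.115] [0.627 0.027 0.125]
0.13 142 [0.573 0.007 0.125] [0.627 0.027 0.135]
0.14 120 [0.572 0.006 0.135] [0.626 0.028 0.145]
7.825 [0.60111666 0.01843477 0.07783039] [-7.52734724 12.16218039  8.69316609] [2.1457681  1.81812439 0.06097042]
```

View pics/f1.png

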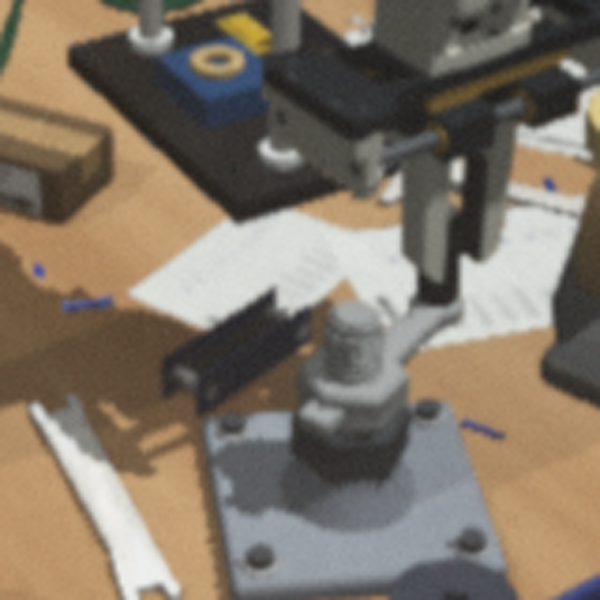

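Run:
```python
from h import *
im,d=robot.read_camera("scene")
m=robot.camera_model("scene");K,R,t=map(np.array,(m["K"],m["R"],m["t"]))
v,u=np.mgrid[:480,:640]
def cloud(d):
    S=(np.linalg.inv(K)@np.stack([u.ravel(),v.ravel(),0*u.ravel()+1])*d.ravel()-t[:,None]);return (R.T@S).T.reshape(480,640,3)
d0=np.load("scene0.npy")
for n,D in(("0",d0),("now",d)):
    S=cloud(D);k=(np.hypot(S[...,0]-.5235,S[...,1]+.005)<.024)&(np.hypot(S[...,0]-.5235,S[...,1]+.005)>.0165)&(S[...,2]>.05)
    # z histogram of upward surfaces: nut top annulus
    h,e=np.histogram(S[k][:,2],np.arange(.05,.12,.002));print(n,dict(zip(np.round(e,3).tolist(),h.tolist())))
    a=(0.4445-.5235,-.0115+.005) if n=="0" else (.6012-.5235,.0182+.005)
    a=np.array(a)/np.hypot(*a); q=S-np.array([.5235,-.005,0]); al=q[...,0]*a[0]+q[...,1]*a[1]; pe=q[...,0]*a[1]-q[...,1]*a[0]
    k=(al>.034)&(al<.06)&(abs(pe)<.005)&(S[...,2]>.05)&(S[...,2]<.1); print("arm top",k.sum(),np.median(S[k][:,2]),np.std(S[k][:,2]))
s=robot.read_state();print(s['t'],s['tool_pos'],s['force'])
```

```text
0 {0.05: 6, 0.052: 1, 0.054: 3, 0.056: 4, 0.058: 6, 0.06: 38, 0.062: 49, 0.064: 22, 0.066: 1, 0.068: 0, 0.07: 4, 0.072: 8, 0.074: 6, 0.076: 10, 0.078: 13, 0.08: 9, 0.082: 10, 0.084: 13, 0.086: 14, 0.088: 17, 0.09: 58, 0.092: 71, 0.094: 2, 0.096: 0, 0.098: 0, 0.1: 0, 0.102: 0, 0.104: 0, 0.106: 0, 0.108: 0, 0.11: 0, 0.112: 0, 0.114: 0, 0.116: 0}
arm top 53 0.08625942602211358 0.0009593062181196905
now {0.05: 5, 0.052: 2, 0.054: 4, 0.056: 4, 0.058: 7, 0.06: 21, 0.062: 22, 0.064: 5, 0.066: 7, 0.068: 5, 0.07: 13, 0.072: 11, 0.074: 10, 0.076: 12, 0.078: 14, 0.08: 16, 0.082: 18, 0.084: 69, 0.086: 53, 0.088: 3, 0.09: 0, 0.092: 1, 0.094: 0, 0.096: 0, 0.098: 0, 0.1: 0, 0.102: 0, 0.104: 0, 0.106: 0, 0.108: 0, 0.11: 0, 0.112: 0, 0.114: 0, 0.116: 0}
arm top 55 0.07968516875105283 0.002033377979779921
7.875 [0.6010692  0.01858594 0.07784069] [-7.88776242 12.14976733  7.26068509]
```

Emit:
move_arm(
  deltas=[0.002, 0, -0.002, 0, 0, 0, 0, 0.002, 0, -0.002, 0, 0, 0, 0.45, 0.002, 0, -0.002, 0, 0, 0, 0.45, 0.002, 0, -0.002, 0, 0, 0, 0.45, 0.002, 0, -0.002, 0, 0, 0, 0.45, 0.002, 0, -0.002, 0, 0, 0, 0.45],
)

```text
t: 8.62
tool_pos: [0.6021, 0.0168, 0.0799]
orientation: [2.22, 2.222, 0.0]
force: [-0.9, -0.2, -0.8]
opening: 0.042
gripper_force: 0.0
```

Emit:
move_arm(
  deltas=[0.001, 0, -0.02, 0, 0, 0, 0.45, 0.001, 0, -0.06, 0, 0, 0, 0.45, 0.001, 0, -0.11, 0, 0, 0, 0.45, 0.001, 0, -0.15, 0, 0, 0, 0.45, 0.001, 0, -0.15, 0, 0, 0, 0.45],
)

```text
t: 9.25
tool_pos: [0.6048, 0.0178, 0.2368]
orientation: [2.215, 2.217, 0.011]
force: [-0.5, 0.6, -0.8]
opening: 0.042
gripper_force: 0.0
```

```bash
cat > ang.py <<'E'
from h import *
im,d=robot.read_camera("scene")
m=robot.camera_model("scene");K,R,t=map(np.array,(m["K"],m["R"],m["t"]))
v,u=np.mgrid[:480,:640]
def cloud(d):
    S=(np.linalg.inv(K)@np.stack([u.ravel(),v.ravel(),0*u.ravel()+1])*d.ravel()-t[:,None]);return (R.T@S).T.reshape(480,640,3)
from scipy.optimize import least_squares
def cyl(S,x,y,r,z0,z1):
    k=(np.hypot(S[...,0]-x,S[...,1]-y)<r+.006)&(S[...,2]>z0)&(S[...,2]<z1);q=S[k][:,:2]
    return least_squares(lambda c:np.hypot(*(q-c).T)-r,[x,y],loss="soft_l1",f_scale=.001).x
a,b=cloud(np.load("scene0.npy")),cloud(d)
sp0,sp1=cyl(a,.5235,-.005,.0145,.098,.114),cyl(b,.5235,-.005,.0145,.098,.114)
s0,s1=cyl(a,.4435,-.012,.011,.1,.135),cyl(b,.602,.018,.011,.09,.126)
print(sp0,sp1,s0,s1)
c=(sp0+sp1)/2
f=lambda p:np.arctan2(*(p-c)[::-1])
print("radii",np.hypot(*(s0-c)),np.hypot(*(s1-c)),"turn",(f(s0)-f(s1))%(2*np.pi))
q=b-np.array([*c,0]);e=(s1-c)/np.hypot(*(s1-c));al=q[...,:2]@e;pe=q[...,0]*e[1]-q[...,1]*e[0]
k=(al>.034)&(al<.06)&(abs(pe)<.006)&(b[...,2]>.05)&(b[...,2]<.1);print("arm top",np.median(b[k][:,2]))
s=robot.read_state();print(s['t'],s['tool_pos'],s['force'])
c0=cv2.imread("pics/scene0.png")[250:350,320:420];c1=im[250:350,320:420,::-1]
cv2.imwrite("pics/g1.png",np.hstack([cv2.resize(x,(400,400),interpolation=2) for x in(c0,c1)]))
E
python3 ang.py
```

```text
[ 0.52451267 -0.00297576] [ 0.52442414 -0.00301297] [ 0.44388205 -0.01112285] [0.5981738  0.02566076]
radii 0.0809952565377519 0.07907971389854021 turn 2.8713234801739063
arm top 0.08014835189965715
9.3 [0.60349879 0.01782086 0.23366746] [ 0.18833646  0.27066655 -0.62997478]
```

View pics/g1.png

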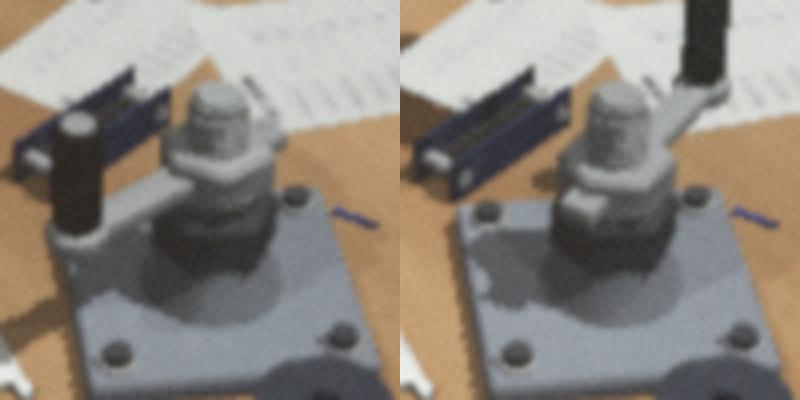

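Emit:
move_arm(
  deltas=[0.007, -0.003, 0.04, 0, 0, 0, 0.5, 0.007, -0.003, 0.08, 0, 0, 0, 0.5, 0.007, -0.003, 0.12, 0, 0, 0, 0.5, 0.007, -0.003, 0.14, 0, 0, 0, 0.5, 0.007, -0.003, 0.151, 0, 0, 0, 0.5, 0.007, -0.003, 0.151, 0, 0, 0, 0.5, 0.007, -0.003, 0.151, 0, 0, 0, 0, 0.007, -0.003, 0.151, 0, 0, 0, 0, 0.007, -0.003, 0.151, 0, 0, 0, 0, 0.007, -0.003, 0.151, 0, 0, 0, 0, 0.007, -0.003, 0.151, 0, 0, 0, 0],
  squeeze=30,
)

```text
t: 10.68
tool_pos: [0.5989, 0.025, 0.0791]
orientation: [-2.22, -2.223, -0.0]
force: [-1.9, 0.1, 2.4]
opening: 0.0213
gripper_force: 30.0
```

Emit:
move_arm(
  deltas=[-0.0009, 0.0003, 0, 0, 0, 0, 0, -0.0018, 0.0007, 0, 0, 0, 0, 0, -0.0018, 0.0007, 0, 0, 0, 0, 0],
)

```text
t: 11.05
tool_pos: [0.5994, 0.0239, 0.0789]
orientation: [-2.219, -2.222, -0.001]
force: [-3.8, 4.7, 3.6]
opening: 0.0213
gripper_force: 30.0
```

Emit:
move_arm(
  deltas=[-0.0009, 0.0003, 0, 0, 0, 0, 0, -0.0018, 0.0006, 0, 0, 0, 0, 0, -0.0018, 0.0006, 0, 0, 0, 0, 0],
)

```text
t: 11.42
tool_pos: [0.5998, 0.0229, 0.0788]
orientation: [-2.218, -2.221, -0.001]
force: [-3.9, 7.3, 4.0]
opening: 0.0212
gripper_force: 30.0
```

Emit:
move_arm(
  deltas=[-0.0009, 0.0003, 0, 0, 0, 0, 0, -0.0019, 0.0006, 0, 0, 0, 0, 0, -0.0019, 0.0006, 0, 0, 0, 0, 0],
)

```text
t: 11.8
tool_pos: [0.6001, 0.0218, 0.0788]
orientation: [-2.217, -2.221, -0.002]
force: [-5.2, 10.0, 5.2]
opening: 0.0213
gripper_force: 30.0
```

Emit:
move_arm(
  deltas=[-0.0009, 0.0003, 0, 0, 0, 0, 0, -0.0019, 0.0006, 0, 0, 0, 0, 0, -0.0019, 0.0006, 0, 0, 0, 0, 0],
)

```text
t: 12.18
tool_pos: [0.6005, 0.0205, 0.0787]
orientation: [-2.216, -2.221, -0.003]
force: [-4.8, 12.7, 6.0]
opening: 0.0211
gripper_force: 30.1
```

```bash
sed -i 's/\.602,\.018,\.011,\.09,\.126/.6,.023,.011,.086,.1/' ang.py; python3 ang.py
```

```text
[ 0.52451267 -0.00297576] [ 0.52448531 -0.00320306] [ 0.44388205 -0.01112285] [0.59845196 0.02467042]
radii 0.08101620989213193 0.07899145244210536 turn 2.881817988087847
arm top 0.08036838699883997
12.225 [0.60047477 0.02049782 0.07869489] [-5.34925439 12.49354898  5.52349515]
```

Emit:
move_arm(
  deltas=[0.003, -0.001, 0, 0, 0, 0, 0, 0.005, -0.0017, 0, 0, 0, 0, 0, 0.005, -0.0017, 0, 0, 0, 0, 0.45, 0.005, -0.0017, 0, 0, 0, 0.45, 0.45],
)

```text
t: 12.72
tool_pos: [0.6001, 0.0219, 0.0787]
orientation: [2.421, 2.0, 0.0]
force: [-0.1, 0.7, -0.3]
opening: 0.0365
gripper_force: 0.0
```

A slip in that last row put a 0.45 rad turn about the tool's z. The fingers were already open and the force reads about zero, so I'm going straight up and then checking the nut again.

Emit:
move_arm(
  deltas=[0, 0, -0.02, 0, 0, 0, 0.45, 0, 0, -0.06, 0, 0, 0, 0.45, 0, 0, -0.11, 0, 0, 0, 0.45, 0, 0, -0.15, 0, 0, 0, 0.45, 0, 0, -0.15, 0, 0, 0, 0.45, 0, 0, -0.15, 0, 0, 0, 0.45],
)

```text
t: 13.48
tool_pos: [0.5999, 0.0222, 0.2293]
orientation: [2.416, 2.007, 0.001]
force: [-0.7, -0.7, -0.8]
opening: 0.0418
gripper_force: 0.0
```

```bash
sed -i 's/\.6,\.023,\.011,\.086,\.1)/.598,.0255,.011,.09,.126)/' ang.py; python3 ang.py
```

```text
[ 0.52451267 -0.00297576] [ 0.52441627 -0.00306366] [ 0.44388205 -0.01112285] [0.59797756 0.02567989]
radii 0.08098880148695192 0.07891667945552057 turn 2.8696086036016295
arm top 0.08027389639617247
13.525 [0.59927947 0.02224722 0.22810954] [ 0.71185321 -0.16652617 -0.05418335]
```

```bash
python3 -c "
from plant import robot
print(robot.close_job())"
```

```text
the job is handed in; nothing more can be done
None
```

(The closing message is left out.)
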